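Restart the stirrer to its memory mark

TASK

Restart the magnetic stirrer after a power cut: first wind the small black inner knob anticlockwise all the way back to its zero stop and pause there a moment, then turn it clockwise until its white line points at the red tab on the grey outer ring, and let go. The ring holds the remembered speed, so do not drag it, and leave the beaker and the other glassware standing where they are.

Things in the scene. Friction and masses are not known exactly. Their poses are not given: they have to be found in the camera images.
- stirrer: Magnetic stirrer, fixed to the bench: white box 296 mm long, 180 wide, 100 high; blue control panel at its front sloping 0.5 rad (29 degrees) down towards the front edge, round plate at the rear. Origin under its middle; z straight up, x from the front edge to the plate, y to the left
- hub (a point): Point on the common axis of ring and knob, level with the ring's top face. Its axes are the stirrer's (z straight up, not tilted); ring and knob turn about the direction (-0.479, 0, 0.878) in these axes, square to the panel, leaning to the front. Big grey outer ring: 68 mm diameter, 12 mm thick, just over the panel. Panel around it is free
- knob_top (a point): Centre of the flat top of the small black inner knob: round, 28 mm diameter, straight sides, standing 27 mm above the ring's top face on the same axis. White line on its top. Its z axis is the turning axis, pointing out of the panel
- pointer (a point): Imaginary point that turns with the inner knob: 34 mm from the axis in the direction of the white line on the knob's top, level with the ring's top face (so over the ring's rim). Its z axis is the controls' axis, pointing out of the panel
- tab (a point): Point on the rim of the outer ring, 34 mm from the axis, level with its top face: outer end of the red tab painted on the ring. When knob and tab agree it coincides with pointer. Its z axis is the controls' axis, pointing out of the panel
- knob (a joint): Angle of the inner knob, rad; 0 is its zero stop (white line at lower left, at the yellow square on the panel), growing clockwise as seen facing the panel, up to the other stop at 4.71. Rigid stops; it turns with a friction of about 0.05 N m and stays where it is left
- ring (a joint): Angle of the outer ring, rad, measured like the knob's and with the same zero: the red tab and the white line agree when both joints read the same. It turns freely (0.012 N m), so a brush of a finger drags it
- beaker: Empty glass beaker, 72 mm across, 60 mm tall, standing on the stirrer's round plate; origin at the centre of its underside
- flask: Clear conical flask, 68 mm across, 104 mm tall, beside the stirrer; origin under its centre
- flask_far: Green-tinted conical flask, 68 mm across, 104 mm tall; origin under its centre
- measure: Measuring cylinder with a red foot, 60 mm across the foot, 144 mm tall, beside the stirrer; origin under its centre
- reagent: Amber bottle with a black cap, 60 mm across, 130 mm tall; origin under its centre
- burner: Blue gas-cartridge burner, 90 mm across, 154 mm tall; origin under its centre
- clamp: Wooden test-tube holder lying flat, 150 mm long, 9 mm thick; origin under its middle
Things that resemble listed ones, but are neither listed nor needed, are in the scene too. Leave any yellow look-alike of the flask_far alone.

How it is judged:
By the outcome, as a careful person would: the job done as asked, in the order asked, and still so for the second after the job is handed in, with the robot touching nothing.
It also fails if it takes over 72 s, if anything falls off the work surface, if the arm or the gripper's body presses on something with over 40 N, if the wrist force passes 120 N, or if a joint passes its speed limit or range.

ROBOT

A 6-joint arm with a two-finger parallel gripper is mounted at the origin on the work surface. World frame = base frame: x ahead of the robot, y to its left, z up, the work surface at z = 0. Lengths are in m, angles in rad, forces in N, time in s.
With the tool pointing down it reaches from about 0.275 to 0.825 m from the base axis. Payload 5.2 kg.
Tool frame: the origin (TCP) lies midway between the tips of the shut fingers; the grasp point (between the pads) lies 19 mm behind it (env.grip_point_offset is the distance from the TCP to the grasp point, in m); z points along the fingers, y is the direction in which the jaws open and shut (so a half turn about z gives the same grasp; the last joint's range is limited). The gripper opens to 93 mm and grips with 3 to 60 N. Pads are 15 mm wide; open, the fingers measure 128 mm over their backs; the gripper's body (75 mm by 188 mm) begins 65 mm behind the grasp point.
Start: joints at [1.046, 0.259, 1.535, -0, 1.348, -0.203], TCP at [0.174, 0.522, 0.219] pointing down, gripper open.
Joint ranges: [-3.14, 3.14], [-0.91, 2.08], [0.19, 2.58], [-1.22, 4.36], [0.22, 2.71], [-3.12, 3.12]. Speed limits (rad/s): [2.57, 2.57, 3.14, 3.14, 3.14, 3.14].

INTERFACE

Orientations are given as a 3x3 rotation matrix whose columns are the frame's x, y, z axes.
In Python, from bench import telemetry, vision, env, nets gives the robot as it stands.
- The arm moves only by the tool apply_moves, never from a script. Its arguments are lists of equal length, an entry for each row: "hand": the opening, from 0 (shut) to 1 (fully open); "slide": the shift along the tool's x, y, z in m, a list of three; "roll": the turn about the tool's z in rad. A call has 1 to 12 rows; each row shifts and turns the commanded pose from where the row before left it, along the tool's axes as they then stand; what a row does not reach is not made up. A row lasts 1/12 s, in which the tool goes at most 41.7 mm and 7.16 degrees, less where a joint would pass 70% of its speed; a pose out of reach is approached as far as the arm can. A call with a gripper value outside its range is refused whole. The fingers move at their own pace and stop on an object; "squeeze" is the grip in N (left out, the last holds). Time passes only in rows, so rows that do not move let the fingers close. It gives the time, the measured TCP pose, the force and the opening at its end, in the units of the state.
- telemetry.get_state(): the state, without advancing time (a new reading comes with each control period).
- vision.get_image(name): name is "scene" or "top"; returns a dict with "frame" (400x640x3 uint8, blue, green, red), "depth" (400x640 float32, m along the optical axis (not along the pixel's ray), 0 where there is no reading), "intrinsics" (3x3 intrinsics, pixels), "rvec" (rotation vector, rad) and "tvec" (3), from world to camera coordinates, as OpenCV has them. Camera axes: x right, y down, z forward; pixel columns grow to the right and rows downward; lengths in m; the calibration is good to about 2 mm. A picture is of the moment at which its call begins.
- env.sign_off(): hands the job in, once; it reports no verdict.
Trained networks look in a picture, given as the dict that the camera call returned (one of the last four; its "shot" number tells which), for a name from the list of things; names that differ only in an ending like _2 or _b are one class to them, and where a whole thing is asked for, a point or a joint stands for the part that bears it (a point fixed in the world has none). Each returns a list of dicts, best first, with "conf" (0 to 1); they miss things now and then, are a little off and sometimes report something else, mostly with a low value. They report only what shows in the picture. A call takes as long as a camera call. They do not tell look-alikes from the thing itself.
- nets.boxes_of(name, picture): "box" ([left, top, right, bottom] in pixels, round what is visible of it).
- nets.pinpoint(name, picture): "position" ([column, row] in pixels: a listed point, or the origin of a listed thing).
The state is a dict: "t": time; "joints": joint angles; "qvel": joint speeds; "joint_torque": joint torques, N m; "position": TCP position; "ee_rot": TCP orientation; "wrist_force": force on the tool from outside, world axes, zero at the start; "moment": the same for the moment, N m; "width": finger opening in m.
Only numpy, scipy, OpenCV 4.12 (cv2) and the standard library are available. Lean on these libraries where they do the work, as an engineer would, in place of code of your own. Each camera call takes 0.05 s, during which the arm holds its last target. There are 200 camera calls.

## Working session

There is one attempt and no reset: what is moved stays moved. The work goes in short steps, Python scripts to look and compute and a tool call to move; the robot and the scene stay as the last step left them, time stands still between calls to the robot, and variables do not carry over. Pictures are saved under pics/ and viewed, about 8 in all and at most 12, crops included, and the job is handed in when it is done.

Besides the shell and the picture viewer there is one more tool, called after "Emit:" by a JSON object that holds its "op" and its "data", one argument or row to a line. apply_moves: Moves the arm, as the interface text tells. Its arguments: {"type":"object","properties":{"hand":{"type":"array"},"slide":{"type":"array"},"roll":{"type":"array"},"squeeze":{"type":"number"}},"required":["hand","slide","roll"]}

```bash
mkdir -p pics; ls; cat > h.py <<'E'
import numpy as np,cv2
from bench import telemetry,vision,env,nets
def cam(p):
    R=cv2.Rodrigues(np.array(p['rvec'],float))[0];return R,np.array(p['tvec'],float).ravel(),np.array(p['intrinsics'])
def unproj(p,px,z=None):
    R,t,K=cam(p);u,v=px
    d=p['depth'][int(round(v)),int(round(u))] if z is None else z
    return R.T@(np.linalg.inv(K)@[u,v,1]*d-t)
def ray(p,px):
    R,t,K=cam(p);return -R.T@t,R.T@(np.linalg.inv(K)@[px[0],px[1],1])
def proj(p,X):
    R,t,K=cam(p);c=K@(R@np.array(X)+t);return c[:2]/c[2]
E
python3 - <<'E'
from h import *
np.set_printoptions(precision=4,suppress=True)
for n in ['scene','top']:
    p=vision.get_image(n);cv2.imwrite(f'pics/{n}0.png',p['frame'])
    print(n,'cam',-cam(p)[0].T@cam(p)[1],p['intrinsics'][0][0])
    for o in ['stirrer','hub','knob_top','pointer','tab','beaker','flask','flask_far','measure','reagent','burner','clamp']:
        for r in nets.pinpoint(o,p)[:2]:
            print(o,round(r['conf'],2),np.round(r['position'],1),unproj(p,r['position']))
s=telemetry.get_state();print(s['t'],s['position'],s['ee_rot'])
E
```

```text
pics
scene cam [1.112  0.2553 1.1966] 430.2377633333057
stirrer 0.71 [320.6 268. ] [0.7223 0.0764 0.1103]
hub 0.82 [339.4 235.2] [0.6057 0.0779 0.0979]
hub 0.69 [195.6 154.2] [ 0.519  -0.4941  0.0282]
knob_top 0.67 [340.6 232. ] [0.5999 0.0784 0.1081]
pointer 0.54 [344.5 245.6] [0.6227 0.1025 0.0851]
tab 0.66 [330.3 236.7] [0.6164 0.055  0.0863]
beaker 0.82 [303.1 274.7] [0.7615 0.0441 0.1139]
beaker 0.39 [240.  135.8] [ 0.3721 -0.413   0.0088]
flask 0.8 [382.9 308.8] [0.7248 0.2677 0.037 ]
flask 0.58 [321.5 267.9] [0.7207 0.0783 0.1095]
flask_far 0.8 [191.4 123.7] [ 0.4235 -0.5743  0.0422]
flask_far 0.78 [197.6 153.8] [ 0.5121 -0.492   0.0234]
measure 0.62 [274.6 227.3] [ 0.6355 -0.1227  0.0205]
measure 0.3 [346.5 246.4] [0.6191 0.1076 0.0775]
reagent 0.8 [460.7 309.7] [0.6403 0.4528 0.0581]
burner 0.58 [174.3 194.2] [ 0.6856 -0.4549  0.0423]
burner 0.47 [320.5 268. ] [0.7211 0.0755 0.1064]
clamp 0.63 [238.  134.3] [ 0.3696 -0.4228  0.0089]
top cam [ 0.27   -0.0415  1.773 ] 436.2327680368813
stirrer 0.76 [297.4 163.7] [0.6644 0.0456 0.0946]
stirrer 0.62 [289.1 178.7] [0.6011 0.0756 0.1068]
hub 0.72 [290.3 182.5] [0.5873 0.0709 0.1007]
hub 0.51 [433.2 213.3] [ 0.4818 -0.4958  0.0618]
knob_top 0.62 [289.1 178. ] [0.6063 0.0765 0.0944]
pointer 0.54 [284.5 172.8] [0.628  0.0957 0.0885]
tab 0.59 [293.  170.3] [0.6394 0.0627 0.0855]
beaker 0.8 [297.4 140. ] [0.757  0.0475 0.1081]
flask 0.52 [250.8 158.6] [0.6908 0.2359 0.0552]
flask_far 0.61 [432.9 213.7] [ 0.4804 -0.4949  0.0604]
flask_far 0.53 [454.1 235.8] [ 0.3942 -0.576   0.0624]
measure 0.69 [337.5 177.7] [ 0.6205 -0.1151  0.0496]
reagent 0.65 [190.  176.4] [0.6033 0.4608 0.1022]
burner 0.94 [424.1 173.1] [ 0.6407 -0.4593  0.0766]
clamp 0.61 [411.2 239.5] [ 0.3803 -0.4186  0.0058]
1.3 [0.1739 0.5218 0.2186] [[-0.9487  0.3163 -0.    ]
 [ 0.3163  0.9487 -0.    ]
 [ 0.     -0.     -1.    ]]
```

```bash
python3 - <<'E'
from h import *
a=cv2.imread('pics/scene0.png')[185:305,250:410];b=cv2.imread('pics/top0.png')[110:210,230:350]
a=cv2.resize(a,(800,600),interpolation=cv2.INTER_CUBIC);b=cv2.resize(b,(720,600),interpolation=cv2.INTER_CUBIC)
cv2.imwrite('pics/a.png',a);cv2.imwrite('pics/b.png',b)
E
```

```text
(no output)
```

View pics/a.png

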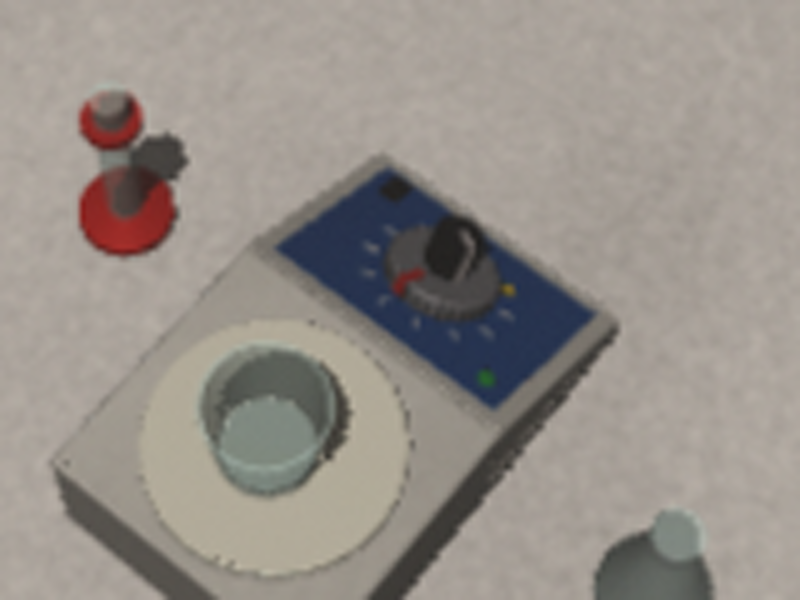

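View pics/b.png

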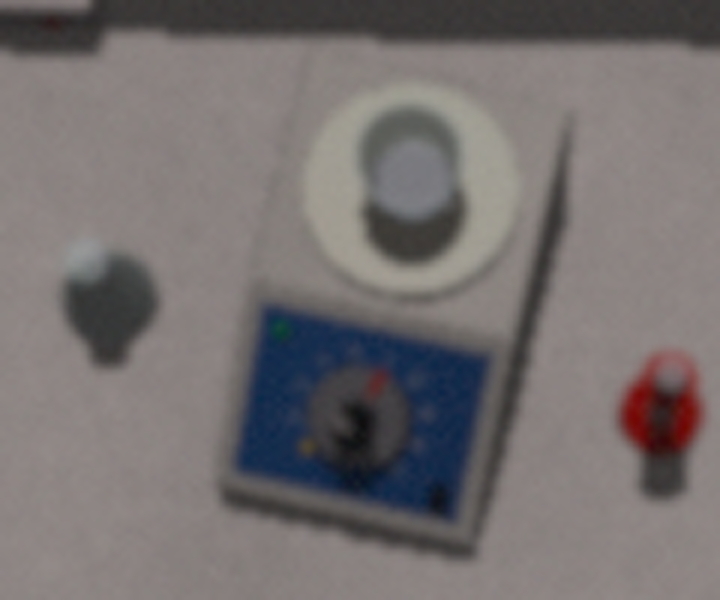

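View pics/scene0.png

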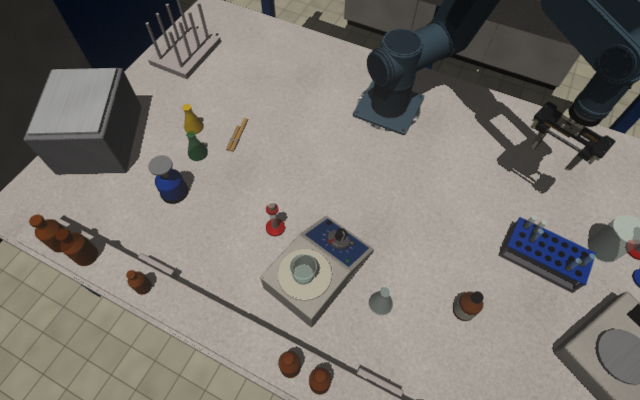

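The scene crop shows the black knob at about (341,234) in full-frame pixels, the red tab at (331,242), the yellow zero mark at (352,243) and the green lamp at (347,261). The top crop agrees: the stirrer is yawed about -12°, and the white line points up-left. Next I'll measure the panel plane, yaw, hub and both angles.

```bash
cat >> h.py <<'E'
def isect(p,px,P,n):
    o,d=ray(p,px);return o+d*((P-o)@n)/(d@n)
def angle(X,H,yaw):
    ex=np.array([np.cos(yaw),np.sin(yaw),0]);ey=np.array([-np.sin(yaw),np.cos(yaw),0])
    eu=.878*ex+.479*np.array([0,0,1]);d=X-H
    return np.arctan2(-d@ey,d@eu),np.hypot(d@ey,d@eu)
def axis(yaw): return np.array([-.479*np.cos(yaw),-.479*np.sin(yaw),.878])
E
python3 - <<'E'
from h import *
np.set_printoptions(precision=4,suppress=True)
ims={n:vision.get_image(n) for n in ['scene','top']}
np.save('pics/ims.npy',ims,allow_pickle=True)
def tri(name):
    A=[];b=[]
    for p in ims.values():
        o,d=ray(p,nets.pinpoint(name,p)[0]['position']);d/=np.linalg.norm(d)
        M=np.eye(3)-np.outer(d,d);A.append(M);b.append(M@o)
    return np.linalg.lstsq(np.vstack(A),np.hstack(b),rcond=None)[0]
T={k:tri(k) for k in ['stirrer','hub','knob_top','pointer','tab','beaker']}
for k in T: print(k,T[k])
rng={'scene':(185,305,250,410),'top':(110,210,230,350)}
for n,p in ims.items():
    r0,r1,c0,c1=rng[n];f=p['frame'].astype(int);B,G,R=f[...,0],f[...,1],f[...,2]
    m=np.zeros(B.shape,bool);m[r0:r1,c0:c1]=True
    blue=((B>R+35)&(B>G+20)&m)
    v,u=np.nonzero(cv2.erode(blue.astype(np.uint8),np.ones((3,3)))>0)
    X=np.array([unproj(p,(a,b)) for a,b in zip(u,v)])
    c=np.median(X,0);k=np.linalg.norm(X-c,axis=1)<.15;X=X[k];
    for _ in range(3):
        c=X.mean(0);nn=np.linalg.svd(X-c)[2][2];nn*=np.sign(nn[2]);X=X[abs((X-c)@nn)<.006]
    print(n,'plane',c,nn,'yaw',np.degrees(np.arctan2(-nn[1],-nn[0])),'tilt',np.arccos(nn[2]))
    # panel outline on plane -> rect
    v,u=np.nonzero(blue);Y=np.array([isect(p,(a,b),c,nn) for a,b in zip(u,v)])
    Y=Y[np.linalg.norm(Y-c,axis=1)<.14]
    up=np.cross(nn,np.cross([0,0,1],nn));up/=np.linalg.norm(up);lf=np.cross(nn,up)
    q=np.c_[(Y-c)@up,(Y-c)@lf].astype(np.float32);rc=cv2.minAreaRect(q)
    print(' rect size',rc[1],rc[2],'centre',c+up*rc[0][0]+lf*rc[0][1])
    for nm,mk in [('red',(R>G+40)&(R>B+40)),('yel',(R>B+50)&(G>B+30))]:
        mk=mk&m;v,u=np.nonzero(mk)
        h=proj(p,T['hub']);k=np.hypot(u-h[0],v-h[1])<25
        print(nm,k.sum(),u[k].mean() if k.any() else 0,v[k].mean() if k.any() else 0, proj(p,T['hub']))
E
```

```text
Traceback (most recent call last):
IndexError: list index out of range
```

```bash
cat > m.py <<'E'
from h import *
np.set_printoptions(precision=4,suppress=True)
ims={n:vision.get_image(n) for n in ['scene','top']}
def tri(name):
    A=[];b=[]
    for n,p in ims.items():
        q=nets.pinpoint(name,p)
        if not q: print('miss',name,n);continue
        o,d=ray(p,q[0]['position']);d/=np.linalg.norm(d)
        M=np.eye(3)-np.outer(d,d);A.append(M);b.append(M@o)
    return np.linalg.lstsq(np.vstack(A),np.hstack(b),rcond=None)[0]
T={k:tri(k) for k in ['stirrer','hub','pointer','tab','beaker']}
for k in T: print(k,T[k])
rng={'scene':(185,305,250,410),'top':(110,210,230,350)}
for n,p in ims.items():
    r0,r1,c0,c1=rng[n];f=p['frame'].astype(int);B,G,R=f[...,0],f[...,1],f[...,2]
    m=np.zeros(B.shape,bool);m[r0:r1,c0:c1]=True
    blue=((B>R+35)&(B>G+20)&m)
    v,u=np.nonzero(cv2.erode(blue.astype(np.uint8),np.ones((3,3)))>0)
    X=np.array([unproj(p,(a,b)) for a,b in zip(u,v)])
    c=np.median(X,0);k=np.linalg.norm(X-c,axis=1)<.15;X=X[k];
    for _ in range(3):
        c=X.mean(0);nn=np.linalg.svd(X-c)[2][2];nn*=np.sign(nn[2]);X=X[abs((X-c)@nn)<.006]
    print(n,len(X),'plane',c,nn,'yaw',np.degrees(np.arctan2(-nn[1],-nn[0])),'tilt',np.arccos(nn[2]))
    v,u=np.nonzero(blue);Y=np.array([isect(p,(a,b),c,nn) for a,b in zip(u,v)])
    Y=Y[np.linalg.norm(Y-c,axis=1)<.14]
    up=np.cross(nn,np.cross([0,0,1],nn));up/=np.linalg.norm(up);lf=np.cross(nn,up)
    q=np.c_[(Y-c)@up,(Y-c)@lf].astype(np.float32);rc=cv2.minAreaRect(q)
    bx=cv2.boxPoints(rc);cs=c+bx[:,:1]*up+bx[:,1:]*lf
    print(' rect',rc[1],'centre',c+up*rc[0][0]+lf*rc[0][1]);print(cs)
    for nm,mk in [('red',(R>G+40)&(R>B+40)),('yel',(R>B+50)&(G>B+30))]:
        mk=mk&m;v,u=np.nonzero(mk);h=proj(p,T['hub']);k=np.hypot(u-h[0],v-h[1])<25
        print(nm,k.sum(),u[k].mean() if k.any() else 0,v[k].mean() if k.any() else 0,h)
E
python3 m.py
```

```text
stirrer [0.6734 0.06   0.0132]
hub [0.6005 0.0739 0.0819]
pointer [ 0.6818  0.0568 -0.0251]
tab [0.6078 0.0639 0.0689]
beaker [0.7473 0.0442 0.1099]
scene 295 plane [0.6278 0.1022 0.0728] [-0.4749  0.1052  0.8737] yaw -12.485104315792816 tilt 0.5079588695940482
 rect (0.11683351546525955, 0.14997494220733643) centre [0.6121 0.0749 0.0675]
[[ 0.5776  0.1587  0.0387]
 [ 0.5465  0.012   0.0395]
 [ 0.6465 -0.0089  0.0963]
 [ 0.6776  0.1378  0.0956]]
red 11 331.1818181818182 240.27272727272728 [338.6367 235.6033]
yel 2 351.0 242.5 [338.6367 235.6033]
top 309 plane [0.6153 0.076  0.069 ] [-0.485   0.1     0.8688] yaw -11.65440381345429 tilt 0.5180378312095291
 rect (0.14584912359714508, 0.1121395081281662) centre [0.6101 0.0767 0.066 ]
[[ 0.5469  0.0161  0.0377]
 [ 0.642  -0.0051  0.0932]
 [ 0.6732  0.1373  0.0942]
 [ 0.5781  0.1586  0.0387]]
red 1 292.0 174.0 [289.917 180.088]
yel 0 0 0 [289.917 180.088]
```

```bash
cat >> h.py <<'E'
def rect(p,P,yaw,half=.045,N=300):
    ex=np.array([np.cos(yaw),np.sin(yaw),0]);ey=np.array([-np.sin(yaw),np.cos(yaw),0]);eu=.878*ex+np.array([0,0,.479])
    g=np.linspace(-half,half,N);uu,rr=np.meshgrid(-g,g,indexing='ij')
    X=P+uu[...,None]*eu-rr[...,None]*ey
    R,t,K=cam(p);c=(X@R.T+t)@K.T;q=(c[...,:2]/c[...,2:]).astype(np.float32)
    im=cv2.remap(p['frame'],q[...,0],q[...,1],cv2.INTER_CUBIC)
    s=N/2/half
    return im,s
def sheet(H,yaw,fn,ims):
    rows=[]
    for n,p in ims.items():
        a,s=rect(p,H,yaw);b,_=rect(p,H+.027*axis(yaw),yaw)
        for im,rs in [(a,[.034]),(b,[.014])]:
            for r in rs: cv2.circle(im,(150,150),int(r*s),(0,255,0),1)
            cv2.line(im,(150,145),(150,155),(255,255,0),1);cv2.line(im,(145,150),(155,150),(255,255,0),1)
        rows.append(np.hstack([a,b]))
    cv2.imwrite(fn,np.vstack(rows))
E
python3 - <<'E'
from h import *
ims={n:vision.get_image(n) for n in ['scene','top']}
sheet(np.array([.604,.0765,.079]),np.radians(-12.2),'pics/s1.png',ims)
E
```

```text
(no output)
```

View pics/s1.png

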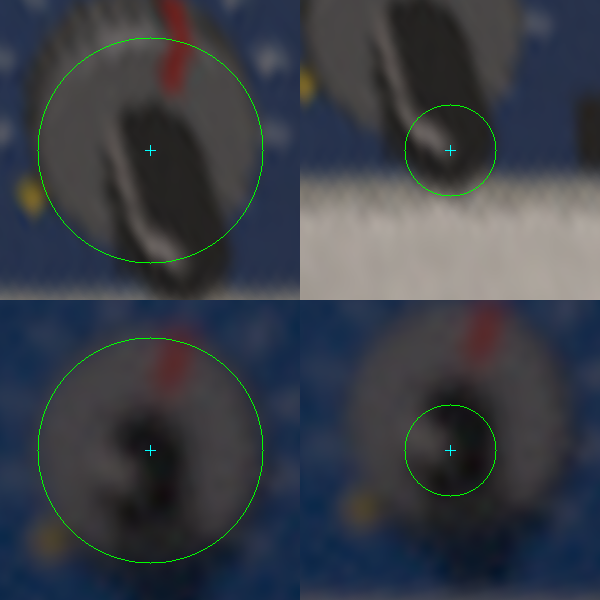

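Both rectified views agree:

| Quantity | Estimate |
|---|---|
| Hub | (0.605, 0.0767, 0.0795) |
| Yaw | -12.2° |
| White line | about -58° from up-slope, so knob ≈ 1.35 rad |
| Tab | about +15°, so ring ≈ 2.6 rad |

The tool always stays vertical, so I'll grip the knob with the fingertips and ratchet it in ±30° strokes, well clear of the ring.

Emit:
{"op": "apply_moves", "data": {
  "hand": [0.5,0.5,0.5,0.5,0.5,0.5,0.5,0.5,0.5,0.5,0.5,0.5],
  "slide": [
    [-0.0225,-0.012,0],
    [-0.0225,-0.012,0],
    [-0.0225,-0.012,0],
    [-0.0225,-0.012,0],
    [-0.0225,-0.012,0],
    [-0.0225,-0.012,0],
    [-0.0225,-0.012,0],
    [-0.0225,-0.012,0],
    [-0.0225,-0.012,0],
    [-0.0225,-0.012,0],
    [-0.0225,-0.012,0],
    [-0.0225,-0.012,0]
  ],
  "roll": [0,0,0,0,0,0,0,0,0,0,0,0],
  "squeeze": 20
}}

```text
t: 3.55
position: [0.3853, 0.2988, 0.2188]
ee_rot: [[-0.949, 0.316, 0.0], [0.316, 0.949, 0.0], [-0.0, 0.0, -1.0]]
wrist_force: [0.5, 0.6, 0.8]
width: 0.0466
```

Emit:
{"op": "apply_moves", "data": {
  "hand": [0.5,0.5,0.5,0.5,0.5,0.5,0.5,0.5,0.5,0.5,0.5,0.5],
  "slide": [
    [-0.0225,-0.012,0],
    [-0.0225,-0.012,0],
    [-0.0225,-0.012,0],
    [-0.0225,-0.012,0],
    [-0.0225,-0.012,0],
    [-0.0225,-0.012,0],
    [-0.0225,-0.012,0],
    [-0.0225,-0.012,0],
    [-0.0225,-0.012,0],
    [-0.0225,-0.012,0],
    [-0.0225,-0.012,0],
    [-0.0225,-0.012,0]
  ],
  "roll": [0,0,0,0,0,0,0,0,0,0,0,0]
}}

```text
t: 4.55
position: [0.5959, 0.0767, 0.2186]
ee_rot: [[-0.949, 0.316, -0.0], [0.316, 0.949, 0.0], [0.0, 0.0, -1.0]]
wrist_force: [0.2, -0.3, -0.3]
width: 0.0468
```

Emit:
{"op": "apply_moves", "data": {
  "hand": [0.5,0.5,0.5,0.5,0.5,0.5],
  "slide": [
    [0,0,0.015],
    [0,0,0.015],
    [0,0,0.015],
    [0,0,0.015],
    [0,0,0],
    [0,0,0]
  ],
  "roll": [0.1025,0.1025,0.1025,0.1025,0,0]
}}

```text
t: 5.05
position: [0.5946, 0.0778, 0.158]
ee_rot: [[-0.746, 0.666, -0.002], [0.666, 0.746, 0.0], [0.002, -0.001, -1.0]]
wrist_force: [-0.3, -0.0, 0.8]
width: 0.0469
```

```bash
python3 - <<'E'
from h import *
p=vision.get_image('scene');H=np.array([.605,.0767,.0795]);y=np.radians(-12.2)
for s in (0,.027):
    u=proj(p,H+s*axis(y));print(u)
print('tcp',proj(p,telemetry.get_state()['position']))
im=p['frame'][180:280,270:403];cv2.imwrite('pics/c.png',cv2.resize(im,(798,600),interpolation=cv2.INTER_CUBIC))
E
```

```text
[338.80099364 237.61946564]
[341.98750621 230.77877865]
tcp [342.11185571 222.22362407]
```

View pics/c.png

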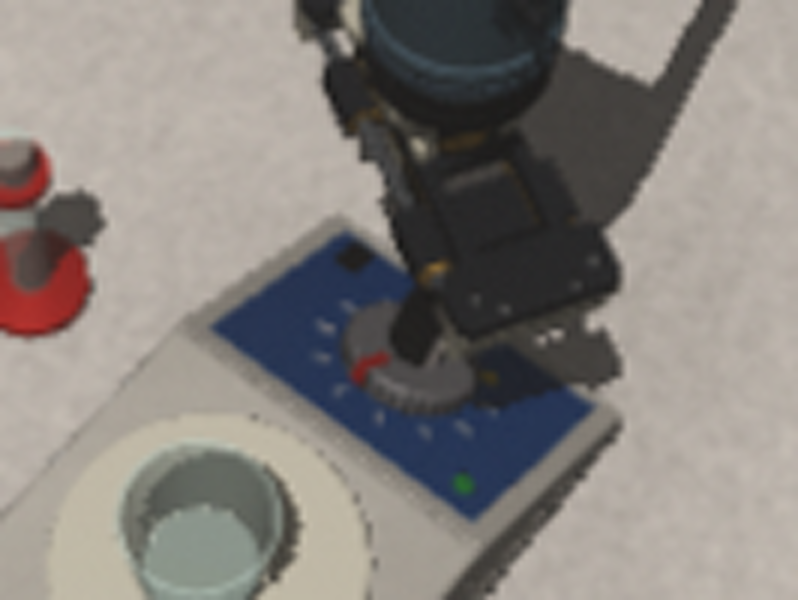

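The gripper is centred over the knob, whose visible side is near crop (410,335). The tab is at (370,368) and the ring is clear. Descending and gripping.

Emit:
{"op": "apply_moves", "data": {
  "hand": [0.5,0.5,0.5,0.5,0.5,0.5,0.5,0.5],
  "slide": [
    [0,0,0.011],
    [0,0,0.011],
    [0,0,0.011],
    [0,0,0.011],
    [0,0,0.011],
    [0,0,0.011],
    [0,0,0],
    [0,0,0]
  ],
  "roll": [0,0,0,0,0,0,0,0]
}}

```text
t: 5.77
position: [0.5945, 0.0778, 0.0915]
ee_rot: [[-0.744, 0.668, -0.002], [0.668, 0.744, 0.0], [0.002, -0.001, -1.0]]
wrist_force: [-0.8, 0.4, 0.5]
width: 0.046
```

Emit:
{"op": "apply_moves", "data": {
  "hand": [0.25,0.25,0.25,0.2,0.1,0,0,0,0],
  "slide": [
    [0,0,0],
    [0,0,0],
    [0,0,0],
    [0,0,0],
    [0,0,0],
    [0,0,0],
    [0,0,0],
    [0,0,0],
    [0,0,0]
  ],
  "roll": [0,0,0,0,0,0,0,0,0]
}}

```text
t: 6.52
position: [0.5954, 0.0776, 0.0932]
ee_rot: [[-0.744, 0.668, 0.001], [0.668, 0.744, -0.0], [-0.001, 0.0, -1.0]]
wrist_force: [-2.0, -2.4, 5.0]
width: 0.0282
```

Emit:
{"op": "apply_moves", "data": {
  "hand": [0,0,0,0,0,0,0,0,0,0,0,0],
  "slide": [
    [0,0,0],
    [0,0,0],
    [0,0,0],
    [0,0,0],
    [0,0,0],
    [0,0,0],
    [0,0,0],
    [0,0,0],
    [0,0,0],
    [0,0,0],
    [0,0,0],
    [0,0,0]
  ],
  "roll": [-0.095,-0.095,-0.095,-0.095,-0.095,-0.095,-0.095,-0.095,-0.095,-0.095,-0.095,0]
}}

```text
t: 7.52
position: [0.5958, 0.0795, 0.0929]
ee_rot: [[-0.95, -0.312, 0.002], [-0.312, 0.95, 0.003], [-0.003, 0.002, -1.0]]
wrist_force: [1.8, 6.0, 2.6]
width: 0.0281
```

```bash
python3 - <<'E'
from h import *
s=telemetry.get_state();print(s['position'],s['wrist_force'],s['moment'],s['width'],np.degrees(np.arctan2(s['ee_rot'][1][1],s['ee_rot'][0][1])))
p=vision.get_image('scene')
im=p['frame'][215:265,310:377];cv2.imwrite('pics/d.png',cv2.resize(im,(798,600),interpolation=cv2.INTER_CUBIC))
E
```

```text
[0.59580002 0.07948735 0.09291782] [1.77354831 5.98719547 2.64029923] [ 0.83716016 -0.20364095 -0.00126056] 0.028140936197450346 108.18175946790068
```

View pics/d.png

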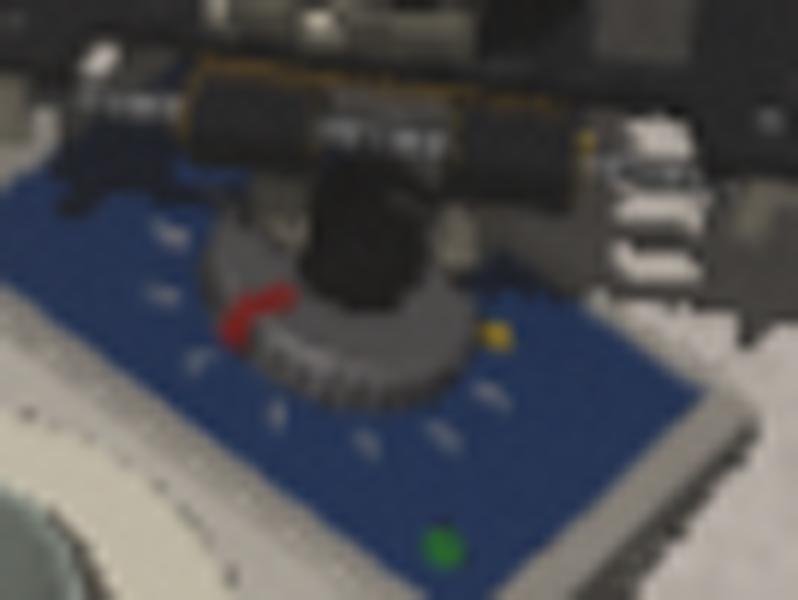

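The white line has left the camera side, so the knob turned. The tab is still at the same spot on the ring, and the fingers clear the ring. Now I'll release, roll back and take a second stroke.

Emit:
{"op": "apply_moves", "data": {
  "hand": [0.5,0.5,0.5,0.5,0.5,0.5,0.5,0.5,0.5,0.5,0.5,0.5],
  "slide": [
    [0,0,0],
    [0,0,0],
    [0,0,-0.008],
    [0,0,-0.008],
    [0,0,0],
    [0,0,0],
    [0,0,0],
    [0,0,0],
    [0,0,0],
    [0,0,0],
    [0,0,0],
    [0,0,0]
  ],
  "roll": [0,0,0,0.12,0.12,0.12,0.12,0.12,0.12,0.12,0.12,0.085]
}}

```text
t: 8.57
position: [0.595, 0.0774, 0.1089]
ee_rot: [[-0.739, 0.673, -0.0], [0.673, 0.739, -0.0], [-0.0, -0.0, -1.0]]
wrist_force: [0.5, -0.3, -0.9]
width: 0.0466
```

Emit:
{"op": "apply_moves", "data": {
  "hand": [0.5,0.5,0.4,0.3,0.2,0.1,0,0,0,0],
  "slide": [
    [0,0,0.008],
    [0,0,0.008],
    [0,0,0],
    [0,0,0],
    [0,0,0],
    [0,0,0],
    [0,0,0],
    [0,0,0],
    [0,0,0],
    [0,0,0]
  ],
  "roll": [0,0,0,0,0,0,0,0,0,0]
}}

```text
t: 9.4
position: [0.5951, 0.0779, 0.0924]
ee_rot: [[-0.744, 0.668, -0.0], [0.668, 0.744, 0.0], [0.0, 0.0, -1.0]]
wrist_force: [1.5, 2.1, -6.0]
width: 0.0282
```

Emit:
{"op": "apply_moves", "data": {
  "hand": [0,0,0,0,0,0,0,0,0,0,0,0],
  "slide": [
    [0,0,0],
    [0,0,0],
    [0,0,0],
    [0,0,0],
    [0,0,0],
    [0,0,0],
    [0,0,0],
    [0,0,0],
    [0,0,0],
    [0,0,0],
    [0,0,0],
    [0,0,0]
  ],
  "roll": [-0.095,-0.095,-0.095,-0.095,-0.095,-0.095,-0.095,-0.095,-0.095,-0.095,-0.095,0]
}}

```text
t: 10.4
position: [0.5958, 0.0796, 0.0938]
ee_rot: [[-0.95, -0.313, 0.002], [-0.313, 0.95, 0.003], [-0.003, 0.002, -1.0]]
wrist_force: [0.6, 6.8, 1.4]
width: 0.0283
```

```bash
python3 - <<'E'
from h import *
s=telemetry.get_state();print(s['t'],s['position'],s['wrist_force'],s['moment'],s['width'],np.degrees(np.arctan2(s['ee_rot'][1][1],s['ee_rot'][0][1])))
E
```

```text
10.4 [0.59578571 0.07960658 0.09376269] [0.64828962 6.78710098 1.43794792] [ 1.30362401 -0.04869743  0.08433134] 0.028298051679635165 108.22259915283139
```

Emit:
{"op": "apply_moves", "data": {
  "hand": [0.5,0.5,0.5,0.5,0.5,0.5,0.5,0.5,0.5,0.5,0.5,0.5],
  "slide": [
    [0,0,0],
    [0,0,0],
    [0,0,-0.008],
    [0,0,-0.008],
    [0,0,0],
    [0,0,0],
    [0,0,0],
    [0,0,0],
    [0,0,0],
    [0,0,0],
    [0,0,0],
    [0,0,0]
  ],
  "roll": [0,0,0,0.12,0.12,0.12,0.12,0.12,0.12,0.12,0.12,0.085]
}}

```text
t: 11.4
position: [0.5953, 0.0772, 0.1095]
ee_rot: [[-0.74, 0.673, 0.001], [0.673, 0.74, -0.001], [-0.001, -0.0, -1.0]]
wrist_force: [-0.4, -0.2, 0.3]
width: 0.0466
```

Emit:
{"op": "apply_moves", "data": {
  "hand": [0.5,0.5,0.4,0.3,0.2,0.1,0,0,0,0],
  "slide": [
    [0,0,0.008],
    [0,0,0.008],
    [0,0,0],
    [0,0,0],
    [0,0,0],
    [0,0,0],
    [0,0,0],
    [0,0,0],
    [0,0,0],
    [0,0,0]
  ],
  "roll": [0,0,0,0,0,0,0,0,0,0]
}}

```text
t: 12.23
position: [0.5952, 0.0779, 0.0925]
ee_rot: [[-0.744, 0.668, 0.0], [0.668, 0.744, 0.0], [0.0, 0.0, -1.0]]
wrist_force: [1.5, 1.3, -5.2]
width: 0.0286
```

Emit:
{"op": "apply_moves", "data": {
  "hand": [0,0,0,0,0,0,0,0,0,0,0,0],
  "slide": [
    [0,0,0],
    [0,0,0],
    [0,0,0],
    [0,0,0],
    [0,0,0],
    [0,0,0],
    [0,0,0],
    [0,0,0],
    [0,0,0],
    [0,0,0],
    [0,0,0],
    [0,0,0]
  ],
  "roll": [-0.095,-0.095,-0.095,-0.095,-0.095,-0.095,-0.095,-0.095,-0.095,-0.095,-0.095,0]
}}

```text
t: 13.23
position: [0.5954, 0.0794, 0.0935]
ee_rot: [[-0.95, -0.313, 0.001], [-0.313, 0.95, 0.002], [-0.002, 0.002, -1.0]]
wrist_force: [-0.2, 5.3, 0.2]
width: 0.0279
```

```bash
python3 - <<'E'
from h import *
s=telemetry.get_state();print(s['t'],s['position'],s['wrist_force'],s['moment'],s['width'],np.degrees(np.arctan2(s['ee_rot'][1][1],s['ee_rot'][0][1])))
E
```

```text
13.2333 [0.59542965 0.07943622 0.09345672] [-0.16133176  5.3314763   0.17755912] [ 1.13975084 -0.07980873  0.08982026] 0.027888001756499838 108.23487587208898
```

Emit:
{"op": "apply_moves", "data": {
  "hand": [0,0,0,0,0,0,0.5,0.5,0.5,0.5,0.5,0.5],
  "slide": [
    [0,0,0],
    [0,0,0],
    [0,0,0],
    [0,0,0],
    [0,0,0],
    [0,0,0],
    [0,0,0],
    [0,0,0],
    [0,0,-0.03],
    [0,0,-0.03],
    [0,0,-0.03],
    [0,0,-0.03]
  ],
  "roll": [0,0,0,0,0,0,0,0,0,0,0,0]
}}

```text
t: 14.23
position: [0.5949, 0.0772, 0.2142]
ee_rot: [[-0.951, -0.308, -0.0], [-0.308, 0.951, -0.001], [0.0, -0.001, -1.0]]
wrist_force: [0.9, 0.5, 0.4]
width: 0.0466
```

Emit:
{"op": "apply_moves", "data": {
  "hand": [0.5,0.5,0.5,0.5,0.5,0.5],
  "slide": [
    [0.03,0,-0.02],
    [0.03,0,-0.02],
    [0.03,0,-0.02],
    [0.03,0,-0.02],
    [0.03,0,0],
    [0,0,0]
  ],
  "roll": [0,0,0,0,0,0]
}}

```text
t: 14.73
position: [0.4487, 0.0304, 0.2946]
ee_rot: [[-0.952, -0.307, 0.001], [-0.307, 0.952, -0.002], [-0.001, -0.002, -1.0]]
wrist_force: [-0.1, 0.7, 0.1]
width: 0.0466
```

```bash
python3 - <<'E'
from h import *
ims={n:vision.get_image(n) for n in ['scene','top']}
sheet(np.array([.605,.0767,.0795]),np.radians(-12.2),'pics/s2.png',ims)
print(telemetry.get_state()['position'])
E
```

```text
[0.45209631 0.03103257 0.2935456 ]
```

View pics/s2.png

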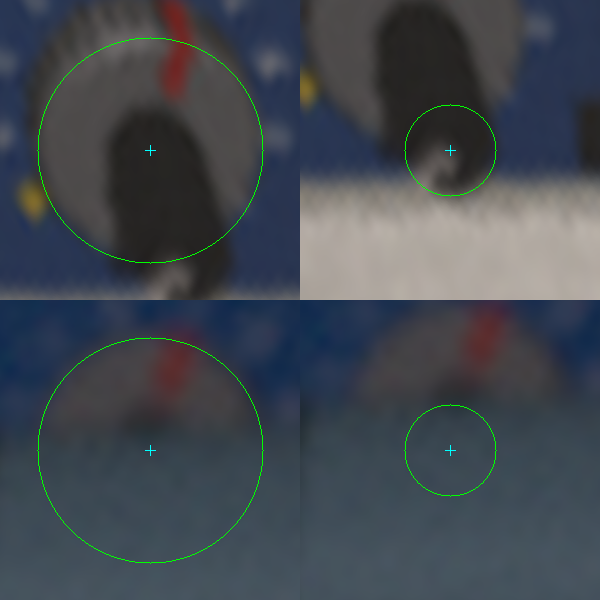

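The line now points lower-left, toward the yellow mark. The wrist moment rose to about 0.09 N m at the end of strokes 2 and 3 only, which indicates the zero stop. The tab hasn't moved. Going back in, shifted 2 mm in tool y to centre the grip, for two clockwise strokes.

Emit:
{"op": "apply_moves", "data": {
  "hand": [0.5,0.5,0.5,0.5,0.5,0.5,0.5,0.5,0.5,0.5,0.5,0.5],
  "slide": [
    [-0.03,0,0],
    [-0.03,0,0.02],
    [-0.03,0,0.02],
    [-0.03,0.002,0.02],
    [-0.03,0,0.02],
    [0,0,0.02],
    [0,0,0.02],
    [0,0,0.02],
    [0,0,0.02],
    [0,0,0.02],
    [0,0,0.02],
    [0,0,0]
  ],
  "roll": [0,0,0,0,0,0,0,0,0,0,0,0]
}}

```text
t: 15.83
position: [0.5922, 0.08, 0.0871]
ee_rot: [[-0.951, -0.308, -0.009], [-0.308, 0.951, 0.0], [0.008, 0.003, -1.0]]
wrist_force: [-1.3, 0.4, -1.3]
width: 0.0465
```

Emit:
{"op": "apply_moves", "data": {
  "hand": [0.5,0.4,0.3,0.2,0.1,0,0,0,0],
  "slide": [
    [0,0,0],
    [0,0,0],
    [0,0,0],
    [0,0,0],
    [0,0,0],
    [0,0,0],
    [0,0,0],
    [0,0,0],
    [0,0,0]
  ],
  "roll": [0,0,0,0,0,0,0,0,0]
}}

```text
t: 16.58
position: [0.5955, 0.0797, 0.0938]
ee_rot: [[-0.951, -0.308, 0.003], [-0.308, 0.951, 0.0], [-0.002, -0.001, -1.0]]
wrist_force: [-0.4, 0.7, 5.3]
width: 0.028
```

Emit:
{"op": "apply_moves", "data": {
  "hand": [0,0,0,0,0,0,0,0,0,0,0,0],
  "slide": [
    [0,0,0],
    [0,0,0],
    [0,0,0],
    [0,0,0],
    [0,0,0],
    [0,0,0],
    [0,0,0],
    [0,0,0],
    [0,0,0],
    [0,0,0],
    [0,0,0],
    [0,0,0]
  ],
  "roll": [0.095,0.095,0.095,0.095,0.095,0.095,0.095,0.095,0.095,0.095,0.095,0]
}}

```text
t: 17.58
position: [0.5949, 0.0783, 0.0932]
ee_rot: [[-0.742, 0.671, 0.001], [0.671, 0.742, -0.002], [-0.002, -0.001, -1.0]]
wrist_force: [0.4, -5.3, 5.0]
width: 0.0283
```

Emit:
{"op": "apply_moves", "data": {
  "hand": [0.5,0.5,0.5,0.5,0.5,0.5,0.5,0.5,0.5,0.5,0.5,0.5],
  "slide": [
    [0,0,0],
    [0,0,0],
    [0,0,-0.008],
    [0,0,-0.008],
    [0,0,0],
    [0,0,0],
    [0,0,0],
    [0,0,0],
    [0,0,0],
    [0,0,0],
    [0,0,0],
    [0,0,0]
  ],
  "roll": [0,0,0,-0.12,-0.12,-0.12,-0.12,-0.12,-0.12,-0.12,-0.12,-0.085]
}}

```text
t: 18.58
position: [0.5942, 0.0802, 0.1088]
ee_rot: [[-0.949, -0.315, -0.001], [-0.315, 0.949, 0.001], [0.0, 0.001, -1.0]]
wrist_force: [0.0, -0.2, 0.4]
width: 0.0465
```

Emit:
{"op": "apply_moves", "data": {
  "hand": [0.5,0.5,0.4,0.3,0.2,0.1,0,0,0,0],
  "slide": [
    [0,0,0.008],
    [0,0,0.008],
    [0,0,0],
    [0,0,0],
    [0,0,0],
    [0,0,0],
    [0,0,0],
    [0,0,0],
    [0,0,0],
    [0,0,0]
  ],
  "roll": [0,0,0,0,0,0,0,0,0,0]
}}

```text
t: 19.42
position: [0.5944, 0.0793, 0.0924]
ee_rot: [[-0.951, -0.308, -0.0], [-0.308, 0.951, -0.0], [0.001, -0.0, -1.0]]
wrist_force: [1.0, -2.8, -4.7]
width: 0.0282
```

Emit:
{"op": "apply_moves", "data": {
  "hand": [0,0,0,0,0,0,0,0,0,0,0,0],
  "slide": [
    [0,0,0],
    [0,0,0],
    [0,0,0],
    [0,0,0],
    [0,0,0],
    [0,0,0],
    [0,0,0],
    [0,0,0],
    [0,0,0],
    [0,0,0],
    [0,0,0],
    [0,0,0]
  ],
  "roll": [0.095,0.095,0.095,0.095,0.095,0.095,0.095,0.095,0.095,0.095,0.095,0]
}}

```text
t: 20.42
position: [0.594, 0.0791, 0.0935]
ee_rot: [[-0.741, 0.671, -0.001], [0.671, 0.741, -0.001], [-0.0, -0.001, -1.0]]
wrist_force: [-3.7, -4.2, 2.7]
width: 0.0277
```

Emit:
{"op": "apply_moves", "data": {
  "hand": [0.5,0.5,0.5,0.5,0.5,0.5,0.5,0.5,0.5,0.5,0.5,0.5],
  "slide": [
    [0,0,0],
    [0,0,0],
    [0,0,-0.008],
    [0,0,-0.008],
    [0,0,-0.008],
    [0,0,-0.008],
    [0,0,-0.018],
    [0,0,-0.03],
    [0,0,-0.03],
    [0,0,-0.03],
    [0,0,-0.03],
    [0,0,-0.03]
  ],
  "roll": [0,0,0,-0.12,-0.12,-0.12,-0.12,-0.12,-0.12,-0.12,-0.12,-0.085]
}}

```text
t: 21.42
position: [0.5944, 0.0803, 0.2951]
ee_rot: [[-0.949, -0.315, 0.001], [-0.315, 0.949, 0.001], [-0.002, 0.0, -1.0]]
wrist_force: [0.6, 0.3, -0.1]
width: 0.0465
```

Emit:
{"op": "apply_moves", "data": {
  "hand": [0.5,0.5,0.5,0.5,0.5,0.5,0.5,0.5],
  "slide": [
    [0.03,0,0],
    [0.03,0,0],
    [0.03,0,0],
    [0.03,0,0],
    [0.03,0,0],
    [0.03,0,0],
    [0.03,0,0],
    [0,0,0]
  ],
  "roll": [0,0,0,0,0,0,0,0]
}}

```text
t: 22.08
position: [0.3908, 0.015, 0.2936]
ee_rot: [[-0.951, -0.308, -0.0], [-0.308, 0.951, -0.0], [0.0, -0.0, -1.0]]
wrist_force: [0.6, 0.2, -0.9]
width: 0.0465
```

```bash
python3 - <<'E'
from h import *
ims={n:vision.get_image(n) for n in ['scene','top']}
sheet(np.array([.605,.0767,.0795]),np.radians(-12.2),'pics/s3.png',ims)
print(telemetry.get_state()['position'])
E
```

```text
[0.39480431 0.0151336  0.2938822 ]
```

View pics/s3.png

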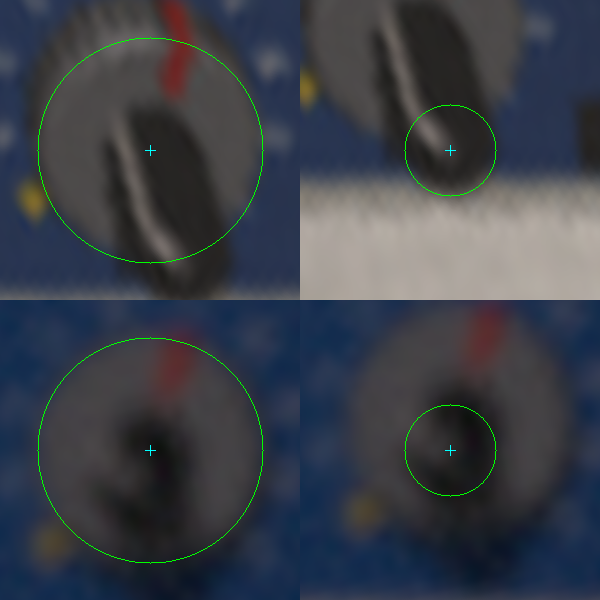

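The knob has turned clockwise to about -49°, giving joint ≈ 1.5 rad, at roughly 43° per stroke. The tab is unmoved. I'll measure it numerically by fitting the knob's silhouette and unwrapping its side.

```bash
cat > ang.py <<'E'
from h import *
from scipy.optimize import minimize
yaw=np.radians(-12.2);ax=axis(yaw);ey=np.array([-np.sin(yaw),np.cos(yaw),0]);eu=np.cross(ey,ax)
eu/=np.linalg.norm(eu)
def pts(H,s,r,a): return H+np.multiply.outer(s,ax)+np.multiply.outer(r*np.cos(a),eu)-np.multiply.outer(r*np.sin(a),ey)
def samp(im,p,X):
    R,t,K=cam(p);c=(X@R.T+t)@K.T;q=(c[...,:2]/c[...,2:]).astype(np.float32)
    return cv2.remap(im,q[...,0],q[...,1],cv2.INTER_CUBIC)
ims=[vision.get_image('scene') for _ in range(4)];p=ims[0]
f=np.mean([i['frame'].astype(np.float32) for i in ims],0)
Rr=f[...,2]-.5*f[...,0]-.5*f[...,1];g=f.min(2)
dark=(g<42).astype(np.uint8)
H0=np.array([.605,.0767,.0795]);A=np.linspace(0,2*np.pi,60,endpoint=False)
S=8
def mask(H):
    R,t,K=cam(p);X=np.vstack([pts(H,np.full(60,s),.014,A) for s in (0,.027)])
    c=(X@R.T+t)@K.T;q=(c[:,:2]/c[:,2:]-[310,205]+.5)*S
    m=np.zeros((60*S,60*S),np.uint8);cv2.fillConvexPoly(m,cv2.convexHull(q.astype(np.int32)),1);return m
g8=cv2.resize(g[205:265,310:370],(60*S,60*S),interpolation=cv2.INTER_CUBIC)
m0=cv2.dilate(mask(H0),np.ones((3*S*2,3*S*2)))
d8=((g8<55)&(m0>0)).astype(np.uint8)
n,l,st,_=cv2.connectedComponentsWithStats(d8);d8=(l==1+st[1:,4].argmax()).astype(np.uint8)
d8=cv2.morphologyEx(d8,cv2.MORPH_CLOSE,np.ones((3*S,3*S)))
best=max(((lambda m:(m&d8).sum()/(m|d8).sum())(mask(H0+a*eu+b*ey)),a,b) for a in np.arange(-.006,.0061,.001) for b in np.arange(-.005,.0051,.001))
H=H0+best[1]*eu+best[2]*ey
print('IoU,du,dy',np.round(best,4),'H',H.round(4))
al=np.radians(np.arange(-75,80,1.))
prof=np.mean([samp(g,p,pts(H,np.full(al.shape,s),.014,al)[None])[0] for s in np.arange(.004,.024,.002)],0)
def peak(x,a):
    i=x.argmax();w=slice(max(i-8,0),i+9);y=np.clip(x[w]-np.median(x),0,None);return np.degrees((a[w]*y).sum()/y.sum()),x[i]-np.median(x)
print('line side',peak(prof,al))
al2=np.radians(np.arange(-60,90,1.))
tab=np.mean([samp(Rr,p,pts(H,np.full(al2.shape,0.),r,al2)[None])[0] for r in np.arange(.023,.033,.002)],0)
print('tab',peak(tab,al2))
for s_,r_ in [(0.027,.011),(0.027,.008)]:
    a3=np.radians(np.arange(-180,180,2.));print('top line r',r_,peak(samp(g,p,pts(H,np.full(a3.shape,s_),r_,a3)[None])[0],a3))
E
python3 ang.py
```

```text
IoU,du,dy [0.706 0.    0.   ] H [0.605  0.0767 0.0795]
line side (np.float64(-47.93232606538752), np.float32(52.38643))
tab (np.float64(17.997339336436248), np.float32(67.76515))
top line r 0.011 (np.float64(-47.39951293353608), np.float32(57.197926))
top line r 0.008 (np.float64(-50.04301759501144), np.float32(70.19765))
```

Emit:
{"op": "apply_moves", "data": {
  "hand": [0.5,0.5,0.5,0.5,0.5,0.5,0.5,0.5,0.5,0.5,0.5,0.5],
  "slide": [
    [-0.03,0,0],
    [-0.03,0,0],
    [-0.03,0,0],
    [-0.03,0,0],
    [-0.03,0,0.03],
    [-0.03,0,0.03],
    [-0.03,0,0.03],
    [0,0,0.03],
    [0,0,0.03],
    [0,0,0.02],
    [0,0,0.01],
    [0,0,0]
  ],
  "roll": [0,0,0,0,0,0,0,0,0,0,0,0]
}}

```text
t: 23.38
position: [0.5916, 0.0797, 0.1108]
ee_rot: [[-0.951, -0.309, -0.006], [-0.309, 0.951, 0.0], [0.006, 0.002, -1.0]]
wrist_force: [-0.4, 0.3, -0.0]
width: 0.0463
```

Emit:
{"op": "apply_moves", "data": {
  "hand": [0.5,0.5,0.5,0.4,0.3,0.2,0.1,0,0,0,0],
  "slide": [
    [0,0,0.01],
    [0,0,0.01],
    [0,0,0.002],
    [0,0,0],
    [0,0,0],
    [0,0,0],
    [0,0,0],
    [0,0,0],
    [0,0,0],
    [0,0,0],
    [0,0,0]
  ],
  "roll": [0,0,0,0,0,0,0,0,0,0,0]
}}

```text
t: 24.3
position: [0.5935, 0.079, 0.093]
ee_rot: [[-0.951, -0.308, 0.001], [-0.308, 0.951, -0.0], [-0.001, -0.001, -1.0]]
wrist_force: [0.4, -1.1, 4.9]
width: 0.0281
```

Emit:
{"op": "apply_moves", "data": {
  "hand": [0,0,0,0,0,0,0,0,0,0,0,0],
  "slide": [
    [0,0,0],
    [0,0,0],
    [0,0,0],
    [0,0,0],
    [0,0,0],
    [0,0,0],
    [0,0,0],
    [0,0,0],
    [0,0,0],
    [0,0,0],
    [0,0,0],
    [0,0,0]
  ],
  "roll": [0.095,0.095,0.095,0.095,0.095,0.095,0.095,0.095,0.095,0.095,0.095,0]
}}

```text
t: 25.3
position: [0.5933, 0.0795, 0.0929]
ee_rot: [[-0.742, 0.671, 0.001], [0.671, 0.742, 0.0], [-0.001, 0.001, -1.0]]
wrist_force: [-0.1, 0.9, 5.6]
width: 0.0279
```

Emit:
{"op": "apply_moves", "data": {
  "hand": [0.5,0.5,0.5,0.5,0.5,0.5,0.5,0.5,0.5,0.5,0.5,0.5],
  "slide": [
    [0,0,0],
    [0,0,0],
    [0,0,-0.008],
    [0,0,-0.008],
    [0,0,-0.008],
    [0,0,-0.008],
    [0,0,-0.02],
    [0,0,-0.03],
    [0,0,-0.03],
    [0,0,-0.03],
    [0,0,-0.03],
    [0,0,-0.03]
  ],
  "roll": [0,0,0,-0.12,-0.12,-0.12,-0.12,-0.12,-0.12,-0.12,-0.12,-0.085]
}}

```text
t: 26.3
position: [0.5925, 0.0792, 0.2959]
ee_rot: [[-0.949, -0.315, -0.001], [-0.315, 0.949, -0.0], [0.001, 0.0, -1.0]]
wrist_force: [-0.2, 0.2, -1.4]
width: 0.0463
```

Emit:
{"op": "apply_moves", "data": {
  "hand": [0.5,0.5,0.5,0.5,0.5,0.5,0.5,0.5],
  "slide": [
    [0.03,0,0],
    [0.03,0,0],
    [0.03,0,0],
    [0.03,0,0],
    [0.03,0,0],
    [0.03,0,0],
    [0.03,0,0],
    [0,0,0]
  ],
  "roll": [0,0,0,0,0,0,0,0]
}}

```text
t: 26.97
position: [0.3888, 0.0141, 0.2946]
ee_rot: [[-0.951, -0.308, -0.002], [-0.308, 0.951, -0.001], [0.002, -0.0, -1.0]]
wrist_force: [0.0, 0.9, 1.5]
width: 0.0465
```

```bash
python3 ang.py
```

```text
IoU,du,dy [0.6827 0.     0.    ] H [0.605  0.0767 0.0795]
line side (np.float64(-4.049550454124744), np.float32(69.77771))
tab (np.float64(17.991097175704567), np.float32(67.580925))
top line r 0.011 (np.float64(-3.7637775830140723), np.float32(66.86187))
top line r 0.008 (np.float64(-3.7034982126212297), np.float32(68.95125))
```

The stroke turned the knob 43.9°; 22° remains. I'll do a partial stroke of about 0.53 rad centred on neutral.

Emit:
{"op": "apply_moves", "data": {
  "hand": [0.5,0.5,0.5,0.5,0.5,0.5,0.5,0.5,0.5,0.5,0.5,0.5],
  "slide": [
    [-0.03,0,0],
    [-0.03,0,0],
    [-0.03,0,0],
    [-0.03,0,0],
    [-0.03,0,0.03],
    [-0.03,0,0.03],
    [-0.03,0,0.03],
    [0,0,0.03],
    [0,0,0.03],
    [0,0,0.02],
    [0,0,0.01],
    [0,0,0]
  ],
  "roll": [0,0,0,0,0,0,0,0,0.065,0.065,0.065,0.065]
}}

```text
t: 28.17
position: [0.5901, 0.0796, 0.111]
ee_rot: [[-0.999, -0.051, -0.008], [-0.051, 0.999, 0.001], [0.007, 0.001, -1.0]]
wrist_force: [0.7, -0.0, 0.9]
width: 0.0469
```

Emit:
{"op": "apply_moves", "data": {
  "hand": [0.5,0.5,0.5,0.4,0.3,0.2,0.1,0,0,0,0],
  "slide": [
    [0,0,0.01],
    [0,0,0.01],
    [0,0,0.002],
    [0,0,0],
    [0,0,0],
    [0,0,0],
    [0,0,0],
    [0,0,0],
    [0,0,0],
    [0,0,0],
    [0,0,0]
  ],
  "roll": [0,0,0,0,0,0,0,0,0,0,0]
}}

```text
t: 29.08
position: [0.5918, 0.079, 0.0944]
ee_rot: [[-0.999, -0.053, 0.001], [-0.053, 0.999, 0.0], [-0.001, 0.0, -1.0]]
wrist_force: [0.8, 3.2, 1.6]
width: 0.0274
```

Emit:
{"op": "apply_moves", "data": {
  "hand": [0,0,0,0,0,0,0,0],
  "slide": [
    [0,0,0],
    [0,0,0],
    [0,0,0],
    [0,0,0],
    [0,0,0],
    [0,0,0],
    [0,0,0],
    [0,0,0]
  ],
  "roll": [0.09,0.09,0.09,0.09,0.09,0.08,0,0]
}}

```text
t: 29.75
position: [0.5916, 0.0799, 0.0948]
ee_rot: [[-0.888, 0.459, 0.001], [0.459, 0.888, 0.002], [-0.0, 0.002, -1.0]]
wrist_force: [-1.9, 6.3, 3.8]
width: 0.0276
```

Emit:
{"op": "apply_moves", "data": {
  "hand": [0.5,0.5,0.5,0.5,0.5,0.5,0.5,0.5,0.5,0.5,0.5,0.5],
  "slide": [
    [0,0,0],
    [0,0,0],
    [0,0,-0.008],
    [0,0,-0.008],
    [0,0,-0.008],
    [0,0,-0.008],
    [0,0,-0.02],
    [0,0,-0.03],
    [0,0,-0.03],
    [0,0,-0.03],
    [0,0,-0.03],
    [0,0,-0.03]
  ],
  "roll": [0,0,0,0,-0.1,-0.1,-0.1,-0.1,-0.1,-0.1,-0.1,-0.09]
}}

```text
t: 30.75
position: [0.5912, 0.0783, 0.2984]
ee_rot: [[-0.95, -0.312, 0.001], [-0.312, 0.95, -0.001], [-0.001, -0.001, -1.0]]
wrist_force: [1.2, 0.6, 0.1]
width: 0.0466
```

Emit:
{"op": "apply_moves", "data": {
  "hand": [0.5,0.5,0.5,0.5,0.5,0.5,0.5,0.5],
  "slide": [
    [0.03,0,0],
    [0.03,0,0],
    [0.03,0,0],
    [0.03,0,0],
    [0.03,0,0],
    [0.03,0,0],
    [0.03,0,0],
    [0,0,0]
  ],
  "roll": [0,0,0,0,0,0,0,0]
}}

```text
t: 31.42
position: [0.3875, 0.0132, 0.2969]
ee_rot: [[-0.952, -0.307, -0.001], [-0.307, 0.952, -0.002], [0.001, -0.001, -1.0]]
wrist_force: [-0.2, 0.0, 0.1]
width: 0.0465
```

```bash
python3 ang.py; python3 - <<'E'
from h import *
ims={n:vision.get_image(n) for n in ['scene','top']}
sheet(np.array([.605,.0767,.0795]),np.radians(-12.2),'pics/s4.png',ims)
E
```

```text
IoU,du,dy [0.6804 0.     0.    ] H [0.605  0.0767 0.0795]
line side (np.float64(18.09600874590845), np.float32(56.528065))
tab (np.float64(18.00114364392381), np.float32(67.34589))
top line r 0.011 (np.float64(18.83959016860386), np.float32(52.25071))
top line r 0.008 (np.float64(23.735987751929756), np.float32(66.43622))
```

View pics/s4.png

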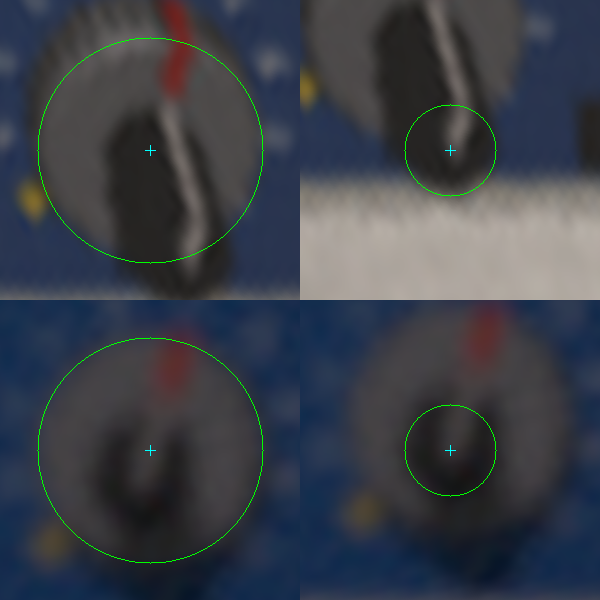

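The line meets the tab's inner end at (170,100). I'll do one bias check on the assumed centre: fit straight lines through the tab and through the top line.

```bash
cat > chk.py <<'E'
from h import *
yaw=np.radians(-12.2);H=np.array([.605,.0767,.0795])
for n in ['scene','top']:
    ims=[vision.get_image(n) for _ in range(6)];q=dict(ims[0]);q['frame']=np.mean([i['frame'].astype(np.float32) for i in ims],0)
    im,s=rect(q,H,yaw);red=np.clip(im[...,2]-.5*im[...,0]-.5*im[...,1]-12,0,None)
    top,_=rect(q,H+.027*axis(yaw),yaw);g=top.min(2)
    N=300;xs=(np.arange(N)-149.5)/s*1000
    rows=[(149.5-i)/s*1000 for i in range(N)]
    R=[(u,(red[i,110:240]*xs[110:240]).sum()/red[i,110:240].sum()) for i,u in enumerate(rows) if 20<u<31 and red[i,110:240].sum()>50]
    k=np.polyfit(*np.array(R).T,1);print(n,'tab slope deg %.1f, lateral at axis %.2f mm, at u=27 %.2f'%(np.degrees(np.arctan(k[0])),k[1],np.polyval(k,27)))
    L=[]
    for i,u in enumerate(rows):
        if -2<u<11:
            w=slice(115,190);y=np.clip(g[i,w]-np.median(g[i,w])-8,0,None)
            if y.sum()>20:L.append((u,(y*xs[w]).sum()/y.sum()))
    print(' top line',[tuple(np.round(x,1)) for x in L[::4]])
    # ring left/right edges: grey vs blue (B-R) across axis row
    br=im[...,0]-im[...,2]
    for u in (-8,-4,0,4,8):
        i=int(149.5-u/1000*s);r=cv2.GaussianBlur(br,(5,5),0)[i];t=(r[:20].mean()+r[100:130].mean())/2
        idx=np.where(r<t)[0];idx=idx[(idx>15)&(idx<290)]
        h=np.sqrt(34**2-u*u);print('  ring u',u,'edges',xs[idx.min()].round(1),xs[idx.max()].round(1),'expect',h.round(1))
    print('nets',[ (k,nets.pinpoint(k,ims[-1])[:1]) for k in ('pointer','tab')])
E
python3 chk.py
```

```text
scene tab slope deg 16.1, lateral at axis 0.95 mm, at u=27 8.73
 top line [(np.float64(11.0), np.float64(3.5)), (np.float64(9.8), np.float64(3.4)), (np.float64(8.6), np.float64(3.1)), (np.float64(7.4), np.float64(2.8)), (np.float64(6.2), np.float64(2.5)), (np.float64(4.9), np.float64(2.2)), (np.float64(3.8), np.float64(1.9)), (np.float64(2.6), np.float64(1.8)), (np.float64(1.3), np.float64(1.7)), (np.float64(0.2), np.float64(1.8)), (np.float64(-1.0), np.float64(1.9))]
  ring u -8 edges -37.0 31.6 expect 33.0
  ring u -4 edges -34.6 33.2 expect 33.8
  ring u 0 edges -35.2 33.4 expect 34.0
  ring u 4 edges -35.6 34.0 expect 33.8
  ring u 8 edges -36.8 33.2 expect 33.0
nets [('pointer', [{'position': [329.3, 242.8], 'conf': 0.57}]), ('tab', [{'position': [329.1, 236.9], 'conf': 0.57}])]
top tab slope deg 10.3, lateral at axis 2.83 mm, at u=27 7.73
 top line [(np.float64(11.0), np.float64(3.2)), (np.float64(9.8), np.float64(2.8)), (np.float64(8.6), np.float64(2.5)), (np.float64(7.4), np.float64(2.2)), (np.float64(6.2), np.float64(1.9)), (np.float64(4.9), np.float64(1.6)), (np.float64(3.8), np.float64(1.5)), (np.float64(2.6), np.float64(1.5)), (np.float64(1.3), np.float64(1.3)), (np.float64(0.2), np.float64(1.1)), (np.float64(-1.0), np.float64(1.0))]
  ring u -8 edges -32.8 35.8 expect 33.0
  ring u -4 edges -34.0 35.2 expect 33.8
  ring u 0 edges -34.6 35.2 expect 34.0
  ring u 4 edges -34.6 34.6 expect 33.8
  ring u 8 edges -33.4 33.7 expect 33.0
nets [('pointer', [{'position': [295.8, 168.5], 'conf': 0.42}]), ('tab', [{'position': [290.3, 171.1], 'conf': 0.44}])]
```

Line and tab agree to within about 3° in every estimate, which is the measurement noise. The tab reading has stayed at 18.0° throughout, and the arm is clear. Handing in.

```bash
python3 - <<'E'
from h import *
p=vision.get_image('scene')
print([(o,nets.pinpoint(o,p)[:1]) for o in ('beaker','flask','measure')])
print(telemetry.get_state()['t'],env.sign_off())
E
```

```text
[('beaker', [{'position': [304.1, 273.7], 'conf': 0.73}]), ('flask', [{'position': [379.8, 306.2], 'conf': 0.64}]), ('measure', [{'position': [274.2, 225.3], 'conf': 0.82}])]
the job is handed in; nothing more can be done
32.7167 None
```

I wound the knob back to its zero stop, held it there for about half a second, then turned it clockwise until its white line met the red tab, and let go. The job was handed in at t = 32.7 s with the arm clear; no verdict was reported.

- **Zero stop:** The wrist moment rose to about 0.09 N m at the end of the second and third anticlockwise strokes, but not the first. The line then pointed at the lower left, toward the yellow mark.
- **Alignment:** The line on the knob's side read 18.1° and the tab 18.0°. Straight-line fits and a possible 1 mm error in the assumed centre leave about 2–3° of doubt. The networks' own pointer and tab positions were several pixels apart and too noisy to settle it.
- **One reading disagreed:** A sample of the line close to the knob's centre gave 23.7°. It is very sensitive to that centre error, so I did not act on it.
- **Ring and glassware:** The tab stayed at 18.0° in every reading of the last three clockwise checks, and by eye it matched the earlier pictures, so the ring was not dragged. In the last picture the beaker, flask and measuring cylinder were within 1–4 pixels of where they started, which I take as detection scatter. I did not re-check the other items, which the arm never went near while working.

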